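# Connect the air filter to the sleeve coupler

### The job

First pull the coupler's steel sleeve straight back until it catches and stays back by itself. Then draw the red air filter out of its yellow housing by its brass nose, lay it down on the bench and let go, take it again by its red barrel and push the nose straight into the coupler until the sleeve springs fully forward and locks it; let go and leave it there. Leave the other things on the bench where they are.

Things in the scene. Friction and masses are not known exactly. Their poses are not given: they have to be found in the camera images.
- coupler: Air outlet fixed to the bench: blue block (52 x 60 x 52 mm) on a dark foot, with a level brass coupler tube on its front. Origin on the bench under the centre of the coupler's mouth; z up; x is level and points along the coupler's axis into the mouth (the way the plug is pushed). Axis 75 mm above the bench. Block from x = 64 to 116 mm, its top 101 mm above the bench.
- coupler_mouth (a point): Centre of the coupler's mouth, on its axis, 75 mm above the bench; axes as coupler. The mouth is a funnel 32 mm wide that narrows over 7 mm to a bore of 24 mm. A sprung black valve inside pushes back on the plug with 2 N, rising to about 6 N at the seat.
- sleeve (a joint): How far the sleeve is pulled back along the coupler's +x, in m: 0 = fully forward, 0.014 = end stop; spring 3 N at 0, 8 N at the stop. Pulled past 0.0115 it catches: let go, it stays at about 0.010. Forward, two pins block the bore; caught, the bore is free. A nose pushed about 31 mm or more into the mouth releases it: it springs to 0 and locks the plug.
- sleeve_grip (a point): Middle of the steel sleeve, on the axis; it moves with the sleeve. The sleeve is a round collar of 50 mm diameter and 36 mm length with dark grip rings; this point lies 22 mm behind the mouth when the sleeve is forward. Grip across the diameter from above.
- housing: Yellow square tunnel on a dark foot, fixed to the bench, in which the filter is kept. Origin on the bench under the tunnel's mouth; x is level and points out of the mouth; 114 mm deep, 65 mm wide, inside 57 mm wide and 48 mm high, inner floor 78 mm and top 130 mm above the bench. The bench is free for 0.14 m in front of the mouth; beyond lies a thin fixed cable (7 mm high).
- housing_mouth (a point): Centre line of the kept filter in the tunnel's mouth, 100 mm above the bench; axes as housing.
- filter: In-line air filter, 146 mm long, 0.12 to 0.25 kg. Origin on its axis; x runs along the axis to the nose. Red barrel of 38 mm diameter from x = -42 to 30 mm, hexagon caps (44 mm across flats) from -56 to -42 and 30 to 44 mm, brass nose 44 to 80 mm, tail stub to -66 mm. At the start only the nose stands out of the housing. Lying on a flat its axis is 22 mm above the bench.
- nose_grip (a point): Middle of the part of the brass nose that can be gripped in the housing, on the axis, 17 mm behind the tip. The nose is 22 mm in diameter, with a groove of 14 mm diameter from 10 to 24 mm behind the tip.
- nose_tip (a point): Tip of the brass nose on the axis (chamfered 3 mm); axes as filter. Locked, it lies 29 to 36 mm inside the mouth.
- oil_can: Red pump oil can, 68 x 97 x 159 mm, stands behind the work; leave alone. Origin under its centre.
- steel_cup: Steel cup, 77 mm wide, 101 mm high; leave alone. Origin under its centre.
- tape_measure: Yellow tape measure, 34 x 78 x 64 mm; leave alone. Origin under its centre.
- handle_block: Light wooden block, 34 x 130 x 26 mm, near the front edge; leave alone. Origin under its centre.
- square_offcut: Rusty square bar, 115 x 20 x 20 mm, lying behind the work; leave alone. Origin under its centre.

How it is judged:
By the outcome, as a careful person would: the job done as asked, in the order asked, and still so for the second after the job is handed in, with the robot touching nothing.
It also fails if it takes over 67 s, if anything falls off the work surface, if the arm or the gripper's body presses on something with over 40 N, if the wrist force passes 120 N, or if a joint passes its speed limit or range.

### The arm

A 7-joint arm with a two-finger parallel gripper is mounted at the origin on a cart in front of the work surface, level with it; the furniture and walls round the work are solid. World frame = base frame: x ahead of the robot, y to its left, z up, the work surface at z = 0. Lengths are in m, angles in rad, forces in N, time in s.
With the tool pointing down it reaches from about 0.425 to 0.875 m from the base axis. Payload 4.7 kg.
Tool frame: the origin (TCP) lies midway between the tips of the shut fingers; the grasp point (between the pads) lies ctrl.grasp_offset behind it (ctrl.grasp_offset is the distance from the TCP to the grasp point, in m); z points along the fingers, y is the line along which they close (so a half turn about z gives the same grasp; the last joint's range is limited). The gripper opens to 87 mm and grips with 3 to 60 N. Pads are 19 mm wide; open, the fingers measure 117 mm over their backs; the gripper's body (75 mm by 190 mm) begins 51 mm behind the grasp point.
Start: joints at [1.245, 0.321, -0.07, 1.45, 0.023, 1.371, -0.057], TCP at [0.217, -0.613, 0.223] pointing down, gripper open.
Joint ranges: [-2.86, 2.86], [-0.3, 2.09], [-1.38, 1.24], [0.06, 2.45], [-1.56, 4.7], [0.09, 2.05], [-2.69, 2.69]. Speed limits (rad/s): [2.57, 2.57, 3.14, 3.14, 3.14, 3.14, 3.14].

### API

Orientations are given as a rotation vector (axis times angle).
In Python, from bench import ctrl gives the robot as it stands. The module is installed in compiled form; this text tells all that it offers.
- The arm moves only by the tool jog_arm, never from a script. Its argument "moves" is one flat list of numbers, 7 for each row, row after row: the shift along the tool's x, y, z in units of 30 cm (1.0 is 30 cm), then the turn, a rotation vector about the tool's x, y, z in units of 60 degrees (1.0 is 60 degrees), then the gripper's target within -1 to 1 (fully open at 1, half-way at 0, shut at -1). In form: [x, y, z, wx, wy, wz, fingers, x, y, z, wx, wy, wz, fingers, ...]. A call has exactly 8 rows; each row is the pose to reach, as a shift and turn from the pose commanded when the call began, along the tool's axes at that moment; what a row does not reach only later rows make up. A row lasts 1/8 s, in which the tool goes at most 62.5 mm and 10.7 degrees, less where a joint would pass 70% of its speed; a pose out of reach is approached as far as the arm can. A call with a number of a shift or a turn outside -1 to 1 is refused whole. A call with a gripper value outside its range is refused whole. The fingers move at their own pace and stop on an object; "newtons" is the grip in N (left out, the last holds). Time passes only in rows, so rows that repeat a pose let the fingers close, or fill a call up. It gives the time, the measured TCP pose, the force, the opening and the grip force at its end, in the units of the state.
- ctrl.get_state(): the state, without advancing time (a new reading comes with each control period).
- ctrl.get_image(name): name is "scene" or "top" or "wrist"; returns a dict with "pixels" (384x512x3 uint8, red, green, blue), "fx", "fy", "cx", "cy" (pixels), "dist" ([k1, k2, p1, p2, k3] as OpenCV has them; the pictures are not rectified), "xyz" and "rotation" of the camera in the world; the wrist camera has in their place "tool_from_camera" (4x4, takes a point from camera to tool coordinates, whose origin is the TCP and whose axes are the flange's). Camera axes: x right, y up, looking along -z (the intrinsics and any distortion apply to the point x, -y, -z); pixel columns grow to the right and rows downward; lengths in m; the calibration is good to about 2 mm. A picture is of the moment at which its call begins: read the wrist's pose just before it. There is no depth.
- ctrl.close_job(): hands the job in; it is judged then, once.
The state is a dict: "time": time; "joint_positions": joint angles; "qd": joint speeds; "joint_torque": joint torques, N m; "position": TCP position; "tool_rot": TCP orientation; "ft_force": force on the tool from outside, world axes, zero at the start; "torque": the same for the moment, N m; "grip_width": opening from 0.0 (shut) to 1.0 (fully open); "grip_force": force on a finger pad.
Only numpy, scipy, OpenCV 4.12 (cv2) and the standard library are available. Lean on these libraries where they do the work, as an engineer would, in place of code of your own. Each camera call takes 0.05 s, during which the arm holds its last target. There are 200 camera calls.

## Working session

There is one attempt and no reset: what is moved stays moved. The work goes in short steps, Python scripts to look and compute and a tool call to move; the robot and the scene stay as the last step left them, time stands still between calls to the robot, and variables do not carry over. Pictures are saved under pics/ and viewed, at most 10 in all, crops included, and the job is handed in when it is done.

Besides the shell and the picture viewer there is one more tool, called in YAML: its name, and indented under it one key for each argument. jog_arm: Moves the arm, as the interface text tells. Its arguments: {"type":"object","properties":{"moves":{"type":"array"},"newtons":{"type":"number"}},"required":["moves"]}

```bash
mkdir -p pics; cat > h.py <<'E'
import numpy as np, cv2
from scipy.spatial.transform import Rotation as R
from bench import ctrl
def snap(n,fn):
    s=ctrl.get_state(); im=ctrl.get_image(n); cv2.imwrite('pics/'+fn,im['pixels'][:,:,::-1]); return s,im
def cam(s,im):
    if 'xyz' in im:
        r=np.array(im['rotation']); 
        Rm=r if r.shape==(3,3) else R.from_rotvec(r).as_matrix()
        return np.array(im['xyz']),Rm
    T=np.eye(4);T[:3,:3]=R.from_rotvec(s['tool_rot']).as_matrix();T[:3,3]=s['position']
    T=T@np.array(im['tool_from_camera']); return T[:3,3],T[:3,:3]
def K(im): return np.array([[im['fx'],0,im['cx']],[0,im['fy'],im['cy']],[0,0,1.]]),np.array(im['dist'],float)
def ray(s,im,uv):
    c,Rm=cam(s,im);k,d=K(im)
    p=cv2.undistortPoints(np.array([[uv]],float),k,d)[0,0]
    v=Rm@np.array([p[0],-p[1],-1]); return c,v/np.linalg.norm(v)
def proj(s,im,P):
    c,Rm=cam(s,im);k,d=K(im)
    q=(np.atleast_2d(P)-c)@Rm*[1,-1,-1]
    return cv2.projectPoints(q,np.zeros(3),np.zeros(3),k,d)[0][:,0]
def atz(r,z): return r[0]+r[1]*(z-r[0][2])/r[1][2]
def tri(rs):
    A=sum(np.eye(3)-np.outer(v,v) for c,v in rs);b=sum((np.eye(3)-np.outer(v,v))@c for c,v in rs)
    return np.linalg.solve(A,b)
def togo(P,s=None,st=None):
    "shift in move units from measured pose to TCP target P"
    s=s or ctrl.get_state()
    return R.from_rotvec(s['tool_rot']).as_matrix().T@(np.array(P)-s['position'])/0.3
E
python3 - <<'E'
from h import *
import pickle
d={}
for n in('scene','top','wrist'):
    d[n]=snap(n,n+'0.png'); print(n,cam(*d[n]),d[n][1]['fx'],d[n][1]['dist'])
pickle.dump(d,open('d0.pkl','wb'))
a=[cv2.imread(f'pics/{n}0.png') for n in('scene','top')]
print(ctrl.get_state(),ctrl.grasp_offset)
E
```

```text
scene (array([0.24689389, 0.71502028, 0.51367443]), array([[-0.89923882,  0.22906964, -0.3726884 ],
       [-0.43691561, -0.42787895,  0.79121701],
       [ 0.02177827,  0.87432643,  0.48484946]])) 416.6022459299414 [-0.12639807  0.          0.          0.          0.        ]
top (array([ 4.77577346e-01, -5.28318575e-04,  9.92778099e-01]), array([[-0.01581918,  0.99171877, -0.12745052],
       [-0.99971532, -0.01796464, -0.01570173],
       [-0.0178613 ,  0.12716585,  0.99172064]])) 385.54386106981616 [-0.13170999  0.          0.          0.          0.        ]
wrist (array([ 0.28622436, -0.58715431,  0.38366771]), array([[ 0.33390578,  0.90739695,  0.25522092],
       [-0.94260542,  0.3218345 ,  0.08898076],
       [-0.00139802, -0.27028381,  0.96277968]])) 322.72446999063476 [0.0064857 0.        0.        0.        0.       ]
{'time': 0.15, 'joint_positions': array([ 1.24510701,  0.32162552, -0.07011101,  1.45139176,  0.02261946,
        1.37080258, -0.05688818]), 'qd': array([ 0.00072524, -0.00291366,  0.00032648, -0.00231436, -0.00023723,
       -0.00106238, -0.0005127 ]), 'joint_torque': array([ 4.57016961e-05, -4.91792035e+01, -4.04798705e-01, -3.12876999e+01,
       -6.39969343e-02,  4.04456723e-02,  8.45999512e-05]), 'position': array([ 0.21646326, -0.61245455,  0.22173216]), 'tool_rot': array([-3.09496496e+00, -5.31039657e-01,  5.32414284e-04]), 'ft_force': array([-0.25297188,  0.3197242 , -1.00586956]), 'torque': array([-0.02449632,  0.03385432, -0.02071486]), 'grip_force': 0.0, 'grip_width': 0.9973180036442264} 0.0187
```

View pics/scene0.png

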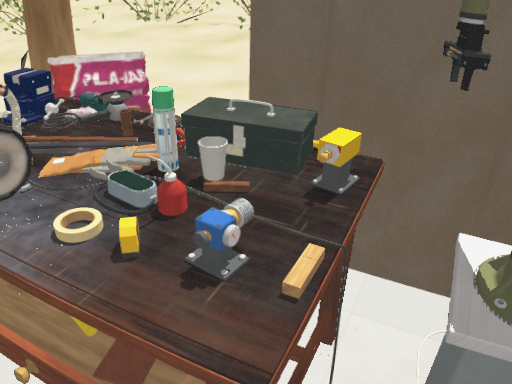

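View pics/top0.png

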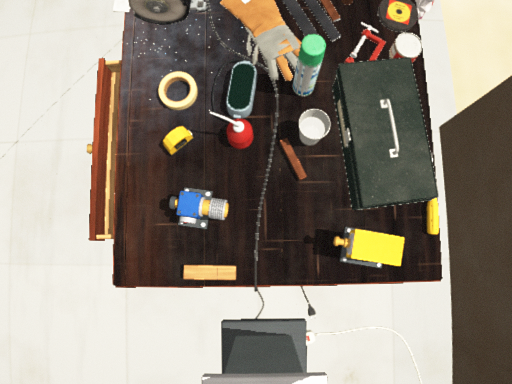

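The coupler is at top (200,207) with its mouth facing right at about (228,208). The housing is at top (375,248), with the filter's nose facing left at about (338,242). I'll zoom in on both.

```bash
python3 - <<'E'
import cv2,numpy as np
t=cv2.imread('pics/top0.png');s=cv2.imread('pics/scene0.png')
def c(i,x,y,w,h): return cv2.resize(i[y:y+h,x:x+w],(400,300),interpolation=cv2.INTER_CUBIC)
a=np.vstack([np.hstack([c(t,160,180,80,60),c(t,330,215,80,60)]),np.hstack([c(s,185,190,80,60),c(s,300,120,80,60)])])
cv2.imwrite('pics/crop0.png',a)
E
```

```text
(no output)
```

View pics/crop0.png

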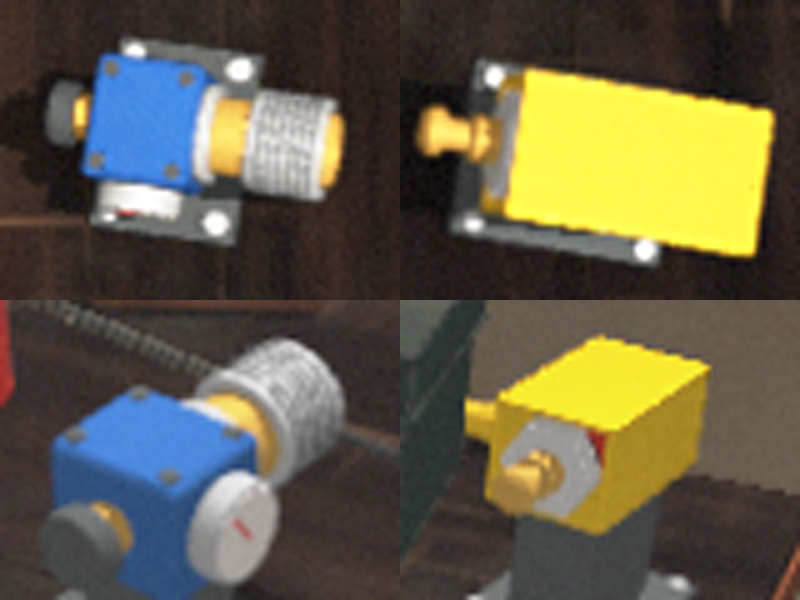

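```bash
cat > fit.py <<'E'
from h import *
import pickle
from scipy.optimize import least_squares
d=pickle.load(open('d0.pkl','rb'))
def uv(o,L): return [((x+.5)/5-.5+o[0],(y+.5)/5-.5+o[1]) for x,y in L]
tc=uv((160,180),[(103,55),(208,70),(197,192),(83,178)]); sc=uv((185,190),[(55,137),(135,88),(258,132),(170,183)])
th=uv((330,215),[(125,68),(375,110),(355,257),(103,217)]); sh=uv((300,120),[(97,95),(203,37),(310,67),(207,130)])
for nm,t,s in(('coupler',tc,sc),('housing',th,sh)):
    P=np.array([tri([ray(*d['top'],a),ray(*d['scene'],b)]) for a,b in zip(t,s)]); print(nm,P.round(4).tolist())
    L=np.array([[.116,-.03],[.064,-.03],[.064,.03],[.116,.03]]) if nm=='coupler' else np.array([[0,.0325],[-.114,.0325],[-.114,-.0325],[0,-.0325]])
    z=.101 if nm=='coupler' else .130
    if nm=='housing': L=L*[1,-1]
    def f(p):
        c,sn=np.cos(p[2]),np.sin(p[2]); W=np.c_[L@np.array([[c,sn],[-sn,c]])+p[:2],np.full(4,p[3])]
        return np.r_[(proj(*d['top'],W)-t).ravel(),(proj(*d['scene'],W)-s).ravel()]
    m=P.mean(0); r=least_squares(f,[m[0],m[1]-(.09 if nm=='coupler' else -.057),1.6,z]); print(r.x, r.fun.round(1))
E
python3 fit.py
```

```text
coupler [[0.6116, 0.1894, 0.1029], [0.6055, 0.1409, 0.0988], [0.5488, 0.1462, 0.099], [0.5555, 0.1987, 0.1058]]
[0.56774032 0.07979511 1.42479571 0.10164381] [-0.2 -1.   0.4 -1.3 -1.1 -0.4 -0.1 -0.5 -1.5  0.4  0.8 -1.8  1.6 -0.5
  1.5  2.3]
housing [[0.5136, -0.209, 0.1327], [0.4918, -0.3243, 0.1295], [0.4284, -0.311, 0.1295], [0.4508, -0.1956, 0.1321]]
[ 0.48244994 -0.2038993   1.37260079  0.13113447] [ 0.6  0.3 -0.5  0.7 -0.6 -0.1  0.5 -0.8 -0.7  0.3 -0.8 -0.3  0.3 -0.4
  1.1  0.2]
```

```bash
cat >> h.py <<'E'
GO=ctrl.grasp_offset
def down(th):
    "tool-down rotations with tool y along world heading th (mod pi)"
    out=[]
    for t in(th,th+np.pi):
        y=np.array([np.cos(t),np.sin(t),0]);z=np.array([0,0,-1.]);out.append(np.c_[np.cross(y,z),y,z])
    return out
def plan(P,Rt=None,s=None):
    "shift (units) and turn (units) from measured pose to grasp point P with rotation Rt"
    s=s or ctrl.get_state(); R0=R.from_rotvec(s['tool_rot']).as_matrix()
    Rt=R0 if Rt is None else Rt
    tcp=np.array(P)+Rt[:,2]*GO
    print('shift',(R0.T@(tcp-s['position'])/.3).round(3),'turn',(R.from_matrix(R0.T@Rt).as_rotvec()/(np.pi/3)).round(3))
E
python3 - <<'E'
from h import *
s=ctrl.get_state();print(R.from_rotvec(s['tool_rot']).as_matrix().round(3), s['joint_positions'])
c=np.array([.5676,.0797]);u=np.array([np.cos(1.43),np.sin(1.43)])
g=c+u*.022
for r in down(1.43+np.pi/2): plan([*g,.24],r)
E
```

```text
[[ 0.943  0.333 -0.001]
 [ 0.333 -0.943  0.001]
 [-0.    -0.001 -1.   ]] [ 1.24510701  0.32162552 -0.07011101  1.45139176  0.02261946  1.37080258
 -0.05688818]
shift [ 1.907 -1.85   0.004] turn [-1.000e-03  1.000e-03  1.959e+00]
shift [ 1.907 -1.85   0.004] turn [-1.000e-03 -1.000e-03 -1.041e+00]
```

jog_arm:
  moves: [0.13, -0.13, -0.03, 0, 0, -0.07, 1, 0.26, -0.26, -0.06, 0, 0, -0.14, 1, 0.39, -0.39, -0.1, 0, 0, -0.21, 1, 0.52, -0.52, -0.1, 0, 0, -0.28, 1, 0.65, -0.65, -0.1, 0, 0, -0.35, 1, 0.78, -0.78, -0.1, 0, 0, -0.42, 1, 0.9, -0.9, -0.1, 0, 0, -0.49, 1, 1, -1, -0.1, 0, 0, -0.56, 1]

```text
time: 1.15
position: [0.4001, -0.2278, 0.2525]
tool_rot: [2.808, 1.409, -0.0]
ft_force: [-0.7, 0.3, -0.4]
grip_width: 1.002
grip_force: 0.0
```

```bash
python3 - <<'E'
from h import *
c=np.array([.5676,.0797]);u=np.array([np.cos(1.43),np.sin(1.43)])
g=c+u*.022
print(ctrl.get_state()['position'],ctrl.get_state()['joint_positions'])
plan([*g,.24],down(1.43+np.pi/2)[1])
E
```

```text
[ 0.40008885 -0.22781587  0.25249863] [ 0.91003815 -0.08845592 -0.41978496  1.83728722 -0.03634307  1.38504578
 -0.14228714]
shift [ 1.22  -0.2    0.104] turn [ 0.     0.    -0.477]
```

jog_arm:
  moves: [0.15, -0.02, 0, 0, 0, -0.08, 1, 0.3, -0.05, 0, 0, 0, -0.16, 1, 0.45, -0.08, 0, 0, 0, -0.24, 1, 0.6, -0.1, 0, 0, 0, -0.32, 1, 0.75, -0.12, 0, 0, 0, -0.4, 1, 0.9, -0.15, 0, 0, 0, -0.477, 1, 1, -0.2, 0, 0, 0, -0.477, 1, 1, -0.2, 0, 0, 0, -0.477, 1]

```text
time: 2.15
position: [0.5315, 0.0496, 0.2523]
tool_rot: [-2.369, -2.061, -0.001]
ft_force: [-0.6, -0.6, -0.5]
grip_width: 0.997
grip_force: 0.0
```

```bash
python3 - <<'E'
from h import *
import pickle
d=snap('wrist','w1.png'); pickle.dump(d,open('w1.pkl','wb'))
c=np.array([.5676,.0797]);u=np.array([np.cos(1.43),np.sin(1.43)])
print(d[0]['position'],d[0]['joint_positions'])
print(proj(*d,[[*c,.075],[*(c+u*.022),.1],[*(c+u*.004),.1],[*(c+u*.04),.1]]))
plan([*(c+u*.022),.2],down(1.43+np.pi/2)[1])
E
```

```text
[0.53153383 0.04960838 0.2523462 ] [ 0.56555483  0.11029201 -0.75515343  1.67236653  0.07501312  1.3894026
 -0.33905021]
[[289.78320603 137.50833176]
 [292.80309101 117.39373656]
 [292.23567872 136.40141162]
 [293.39044033  97.76735877]]
shift [0.198 0.104 0.236] turn [-0.001  0.    -0.001]
```

View pics/w1.png

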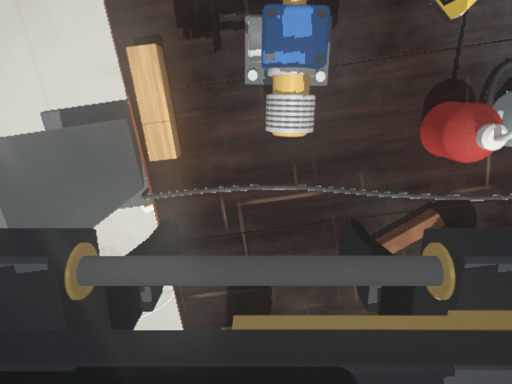

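```bash
python3 - <<'E'
from h import *
import pickle
d=pickle.load(open('w1.pkl','rb'))
c=np.array([.5676,.0797]);
for yaw in(1.40,1.43,1.46):
    u=np.array([np.cos(yaw),np.sin(yaw)]);n=np.array([-u[1],u[0]])
    f=lambda x,y,z:[*(c+u*x+n*y),z]
    print(yaw,proj(*d,[f(.004,-.025,.075),f(.004,.025,.075),f(.04,-.025,.075),f(.04,.025,.075),f(.064,-.03,.101),f(.064,.03,.101),f(.116,.03,.101),f(.116,-.03,.101)]).round(1).tolist())
a=cv2.imread('pics/w1.png')[0:150,230:350];cv2.imwrite('pics/w1c.png',cv2.resize(a,(480,600),interpolation=cv2.INTER_CUBIC))
E
```

```text
1.4 [[313.9, 134.4], [266.1, 132.9], [316.7, 98.6], [267.4, 97.0], [329.1, 71.6], [263.6, 69.4], [265.8, 5.8], [334.6, 8.2]]
1.43 [[313.9, 133.7], [265.9, 133.6], [315.6, 97.8], [266.2, 97.7], [327.1, 70.6], [261.5, 70.4], [261.8, 6.9], [330.7, 7.0]]
1.46 [[313.8, 133.0], [265.8, 134.3], [314.4, 97.1], [265.0, 98.5], [325.1, 69.5], [259.4, 71.5], [257.8, 8.1], [326.8, 5.9]]
```

View pics/w1c.png

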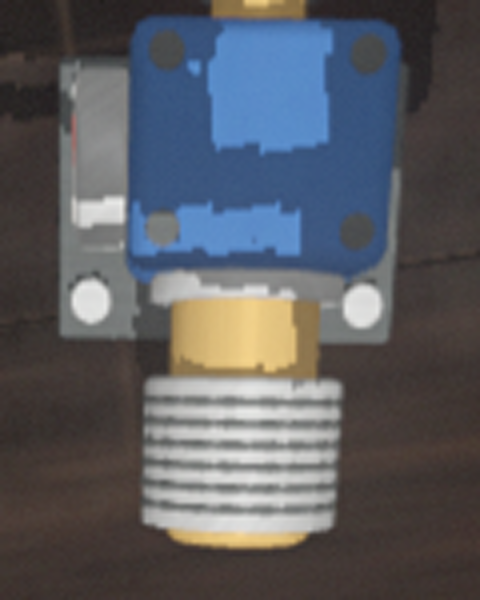

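The sleeve spans columns 265–315 and rows 95–132 in the wrist image. This matches the model apart from 2 mm along the axis, so I'll go to the grip.

```bash
cat >> h.py <<'E'
CY=1.427; C=np.array([.5678,.0815]); CU=np.array([np.cos(CY),np.sin(CY)])
def cp(x,y=0): return C+CU*x+np.array([-CU[1],CU[0]])*y
CR=down(CY+np.pi/2)[1]
E
python3 - <<'E'
from h import *
plan([*cp(.022),.075],CR)
E
```

```text
shift [0.204 0.104 0.653] turn [-0.001  0.     0.002]
```

jog_arm:
  moves: [0.1, 0.05, 0.05, 0, 0, 0, 1, 0.204, 0.104, 0.15, 0, 0, 0, 1, 0.204, 0.104, 0.25, 0, 0, 0, 1, 0.204, 0.104, 0.37, 0, 0, 0, 1, 0.204, 0.104, 0.49, 0, 0, 0, 1, 0.204, 0.104, 0.6, 0, 0, 0, 1, 0.204, 0.104, 0.65, 0, 0, 0, 1, 0.204, 0.104, 0.653, 0, 0, 0, 0.5]
  newtons: 40

```text
time: 3.2
position: [0.5711, 0.1007, 0.056]
tool_rot: [-2.377, -2.053, 0.003]
ft_force: [-0.4, -0.4, 0.9]
grip_width: 0.951
grip_force: 0.0
```

jog_arm:
  moves: [0, 0, 0, 0, 0, 0, 0.3, 0, 0, 0, 0, 0, 0, 0.1, 0, 0, 0, 0, 0, 0, -0.1, 0, 0, 0, 0, 0, 0, -0.3, 0, 0, 0, 0, 0, 0, -0.5, 0, 0, 0, 0, 0, 0, -0.5, 0, 0, 0, 0, 0, 0, -0.5, 0, 0, 0, 0, 0, 0, -0.5]
  newtons: 40

```text
time: 4.2
position: [0.5698, 0.1023, 0.0571]
tool_rot: [-2.375, -2.054, 0.005]
ft_force: [-4.1, 0.5, 5.8]
grip_width: 0.57
grip_force: 40.0
```

```bash
python3 - <<'E'
from h import *
print(ctrl.get_state()); plan([*cp(.022),.075],CR)
E
```

```text
{'time': 4.2, 'joint_positions': array([ 0.39182198,  0.40895685, -0.73691848,  1.79051098,  0.31010467,
        1.06491701, -0.60213501]), 'qd': array([ 2.26312028e-03, -1.20529512e-03,  1.85692466e-05, -4.34521790e-04,
        1.06229148e-03,  5.01989906e-04, -9.56261619e-04]), 'joint_torque': array([ 4.66534579e-01, -3.96406174e+01, -6.95669889e+00, -2.73417234e+01,
        7.38170072e-01, -1.81088682e+00,  2.62794318e-02]), 'position': array([0.56983586, 0.10229129, 0.05713346]), 'tool_rot': array([-2.37498525, -2.05403511,  0.00454906]), 'ft_force': array([-4.13035951,  0.45417389,  5.81422777]), 'torque': array([-0.00952635,  1.24297656, -0.03108091]), 'grip_force': 39.983763098716736, 'grip_width': 0.5698230471879095}
shift [0.004 0.003 0.003] turn [-0.003  0.001 -0.001]
```

jog_arm:
  moves: [0.01, 0, 0, 0, 0, 0, -0.5, 0.02, 0, 0, 0, 0, 0, -0.5, 0.03, 0, 0, 0, 0, 0, -0.5, 0.038, 0, 0, 0, 0, 0, -0.5, 0.044, 0, 0, 0, 0, 0, -0.5, 0.05, 0, 0, 0, 0, 0, -0.5, 0.053, 0, 0, 0, 0, 0, -0.5, 0.053, 0, 0, 0, 0, 0, -0.5]

```text
time: 5.2
position: [0.5718, 0.1145, 0.0571]
tool_rot: [2.377, 2.052, -0.012]
ft_force: [-7.6, -6.6, 9.4]
grip_width: 0.571
grip_force: 40.0
```

```bash
python3 - <<'E'
from h import *
s=ctrl.get_state();print((s['position']-[0.56984,0.10229,.05713])[:2]@CU, s['ft_force'])
E
```

```text
0.012344491355780186 [-7.64146114 -6.64938579  9.40500658]
```

jog_arm:
  moves: [0.003, 0, 0, 0, 0, 0, -0.5, 0.006, 0, 0, 0, 0, 0, -0.5, 0.009, 0, 0, 0, 0, 0, -0.5, 0.01, 0, 0, 0, 0, 0, -0.5, 0.01, 0, 0, 0, 0, 0, -0.5, 0.01, 0, 0, 0, 0, 0, -0.5, 0.01, 0, 0, 0, 0, 0, -0.5, 0.01, 0, 0, 0, 0, 0, -0.5]

```text
time: 6.2
position: [0.5721, 0.1161, 0.0571]
tool_rot: [2.377, 2.051, -0.014]
ft_force: [-8.9, -7.8, 10.8]
grip_width: 0.568
grip_force: 40.0
```

```bash
python3 - <<'E'
from h import *
s=ctrl.get_state();print((s['position']-[0.56984,0.10229,.05713])[:2]@CU, s['ft_force'])
E
```

```text
0.0140234473232001 [-8.87245376 -7.79487123 10.78960066]
```

jog_arm:
  moves: [-0.01, 0, 0, 0, 0, 0, -0.5, -0.018, 0, 0, 0, 0, 0, -0.5, -0.018, 0, 0, 0, 0, 0, 1, -0.018, 0, 0, 0, 0, 0, 1, -0.018, 0, 0, 0, 0, 0, 1, -0.018, 0, 0, 0, 0, 0, 1, -0.018, 0, -0.15, 0, 0, 0, 1, -0.018, 0, -0.3, 0, 0, 0, 1]

```text
time: 7.2
position: [0.573, 0.1154, 0.1472]
tool_rot: [-2.375, -2.054, 0.001]
ft_force: [0.6, -0.5, -0.2]
grip_width: 0.99
grip_force: 0.0
```

jog_arm:
  moves: [-0.1, 0, -0.1, 0, 0, 0, 1, -0.2, 0, -0.2, 0, 0, 0, 1, -0.2, 0, -0.3, 0, 0, 0, 1, -0.2, 0, -0.3, 0, 0, 0, 1, -0.2, 0, -0.3, 0, 0, 0, 1, -0.2, 0, -0.3, 0, 0, 0, 1, -0.2, 0, -0.3, 0, 0, 0, 1, -0.2, 0, -0.3, 0, 0, 0, 1]

```text
time: 8.2
position: [0.5646, 0.056, 0.2362]
tool_rot: [-2.376, -2.055, 0.001]
ft_force: [0.7, -0.9, -0.8]
grip_width: 1.002
grip_force: 0.0
```

```bash
python3 - <<'E'
from h import *
import pickle
d=snap('wrist','w2.png'); pickle.dump(d,open('w2.pkl','wb'))
print(d[0]['position'])
q=proj(*d,[[*cp(x,y),z] for x,y,z in((0,-.025,.075),(.004,-.025,.075),(.04,-.025,.075),(.064,-.03,.101))])
print(q)
c=q.mean(0).astype(int); x0=max(0,c[0]-100);y0=max(0,c[1]-100);print(x0,y0)
cv2.imwrite('pics/w2c.png',cv2.resize(cv2.imread('pics/w2.png')[y0:y0+150,x0:x0+160],(640,600),interpolation=cv2.INTER_CUBIC))
HY=1.378; H=np.array([.4824,-.2035]);HU=np.array([np.cos(HY),np.sin(HY)])
for r in down(HY+np.pi/2): plan([*(H+HU*.12),.24],r)
E
```

```text
[0.56458839 0.05597198 0.23615392]
[[284.01739624 148.19526651]
 [284.0986419  144.21759921]
 [284.85768132 107.16572301]
 [293.4187401   79.68894103]]
186 19
shift [-0.496 -0.127  0.05 ] turn [-0.000e+00 -1.000e-03 -2.954e+00]
shift [-0.496 -0.127  0.05 ] turn [-0.001  0.     0.046]
```

View pics/w2c.png

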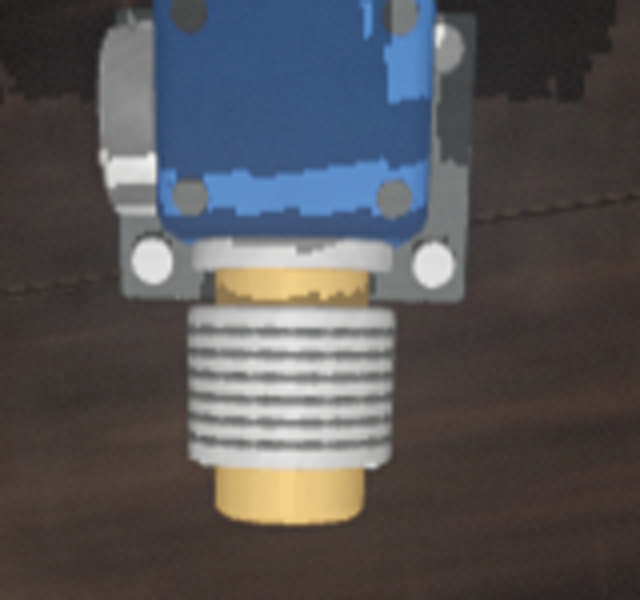

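```bash
python3 - <<'E'
from h import *
import pickle
d=pickle.load(open('d0.pkl','rb'))
for n,p,z in [('cable',(277,130),.004),('cable',(269,170),.004),('cable',(264,195),.004),('cable',(261,225),.004),('cable',(259,260),.004),('offcut',(284,140),.02),('offcut',(303,179),.02),('foot',(345.8,227.5),.006),('foot',(340.4,261.2),.006),('footback',(381.6,267.4),.006)]:
    print(n,atz(ray(*d['top'],p),z).round(3))
U=lambda o,x,y:((x+.5)/5-.5+o[0],(y+.5)/5-.5+o[1])
tip_t=U((330,215),18,130); tip_s=U((300,120),122,190)
print('tip tri',tri([ray(*d['top'],tip_t),ray(*d['scene'],tip_s)]),'top@.1',atz(ray(*d['top'],tip_t),.1),'groove',atz(ray(*d['top'],U((330,215),60,133)),.1))
w=pickle.load(open('w2.pkl','rb'))
print(proj(*w,[[*cp(0),.075],[*cp(.032),.075],[*cp(0),.075-.018]]))
HY=1.378; H=np.array([.4824,-.2035]);HU=np.array([np.cos(HY),np.sin(HY)])
plan([*(H+HU*.12),.24],down(HY+np.pi/2)[1])
E
```

```text
cable [ 0.784 -0.046  0.004]
cable [ 0.677 -0.022  0.004]
cable [ 0.611 -0.008  0.004]
cable [0.533 0.001 0.004]
cable [0.444 0.008 0.004]
offcut [ 0.752 -0.063  0.02 ]
offcut [ 0.648 -0.109  0.02 ]
foot [ 0.523 -0.216  0.006]
foot [ 0.437 -0.199  0.006]
footback [ 0.419 -0.305  0.006]
tip tri [ 0.48587592 -0.16516534  0.10547499] top@.1 [ 0.48882486 -0.16532854  0.1       ] groove [ 0.48700111 -0.18485186  0.1       ]
[[259.15172405 148.2060388 ]
 [259.13023575 115.61254701]
 [259.16746537 145.6298073 ]]
shift [-0.496 -0.127  0.05 ] turn [-0.001  0.     0.046]
```

```bash
cat >> h.py <<'E'
HY=1.378; H=np.array([.4824,-.2035]);HU=np.array([np.cos(HY),np.sin(HY)])
def hp(x,y=0): return H+HU*x+np.array([-HU[1],HU[0]])*y
HR=down(HY+np.pi/2)[1]
E
python3 - <<'E'
from h import *
plan([*hp(0.022),.21],HR)
E
```

```text
shift [-0.822 -0.143  0.15 ] turn [-0.001  0.     0.046]
```

jog_arm:
  moves: [-0.12, -0.02, 0, 0, 0, 0.046, 1, -0.24, -0.04, 0, 0, 0, 0.046, 1, -0.36, -0.06, 0.05, 0, 0, 0.046, 1, -0.48, -0.08, 0.08, 0, 0, 0.046, 1, -0.6, -0.1, 0.08, 0, 0, 0.046, 1, -0.68, -0.12, 0.08, 0, 0, 0.046, 1, -0.75, -0.143, 0.08, 0, 0, 0.046, 1, -0.75, -0.143, 0.08, 0, 0, 0.046, 1]

```text
time: 9.25
position: [0.4891, -0.1623, 0.2125]
tool_rot: [2.429, 1.992, -0.001]
ft_force: [0.7, 0.1, -0.3]
grip_width: 1.001
grip_force: 0.0
```

```bash
python3 - <<'E'
from h import *
import pickle
d=snap('wrist','w3.png'); pickle.dump(d,open('w3.pkl','wb'))
print(d[0]['position'],d[0]['joint_positions'])
q=proj(*d,[[*hp(x,y),z] for x,y,z in((0.039,-.011,.1),(.039,.011,.1),(.003,-.011,.1),(.003,.011,.1),(0,-.0325,.13),(0,.0325,.13),(-.114,-.0325,.13),(-.114,.0325,.13))])
print(q.round(1).tolist())
c=q.mean(0).astype(int); x0=max(0,c[0]-80);y0=max(0,c[1]-75);print(x0,y0)
cv2.imwrite('pics/w3c.png',cv2.resize(cv2.imread('pics/w3.png'),(768,576),interpolation=cv2.INTER_CUBIC))
E
```

```text
[ 0.48910423 -0.16230327  0.21253082] [ 0.85102299  0.07212014 -0.60498159  1.77676027  0.04319232  1.30594573
  0.03909423]
[[273.6, 188.5], [248.7, 188.5], [273.2, 226.3], [249.2, 226.4], [300.7, 243.6], [222.2, 243.9], [296.9, 356.9], [226.4, 357.2]]
181 178
```

View pics/w3c.png

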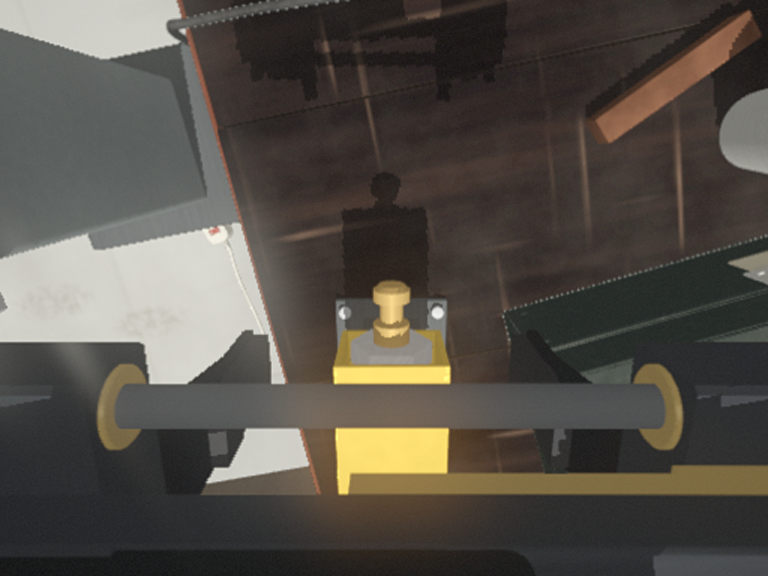

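The nose head spans columns 249–273 with its tip at row 187, and the housing edge is at row 245. Both agree with the model to about 1 mm, so I'll descend.

```bash
python3 - <<'E'
from h import *
plan([*hp(0.0225),.104],HR)
E
```

```text
shift [-0.07   0.003  0.424] turn [ 0.    -0.    -0.002]
```

jog_arm:
  moves: [-0.07, 0.003, 0.06, 0, 0, 0, 0.6, -0.07, 0.003, 0.16, 0, 0, 0, 0.4, -0.07, 0.003, 0.26, 0, 0, 0, 0.3, -0.07, 0.003, 0.35, 0, 0, 0, 0.2, -0.07, 0.003, 0.41, 0, 0, 0, 0.1, -0.07, 0.003, 0.424, 0, 0, 0, 0, -0.07, 0.003, 0.424, 0, 0, 0, -0.2, -0.07, 0.003, 0.424, 0, 0, 0, -0.4]
  newtons: 50

```text
time: 10.3
position: [0.4875, -0.1817, 0.0865]
tool_rot: [2.424, 1.996, 0.001]
ft_force: [0.1, 0.2, -0.4]
grip_width: 0.367
grip_force: 0.0
```

jog_arm:
  moves: [0, 0, 0, 0, 0, 0, -0.6, 0, 0, 0, 0, 0, 0, -0.8, 0, 0, 0, 0, 0, 0, -1, 0, 0, 0, 0, 0, 0, -1, 0.03, 0, 0, 0, 0, 0, -1, 0.07, 0, 0, 0, 0, 0, -1, 0.11, 0, 0, 0, 0, 0, -1, 0.15, 0, 0, 0, 0, 0, -1]

```text
time: 11.3
position: [0.4952, -0.1357, 0.0851]
tool_rot: [-2.424, -1.998, 0.0]
ft_force: [-0.2, -0.8, -0.3]
grip_width: 0.221
grip_force: 54.7
```

```bash
python3 - <<'E'
from h import *
s=ctrl.get_state();print(s['position'],s['ft_force'],s['torque'],s['grip_width']*87)
plan([*hp(.1525),.104],HR)
E
```

```text
[ 0.49517686 -0.13569181  0.08507427] [-0.19914986 -0.78739682 -0.26852461] [-0.22831737 -0.02217746  0.00176382] 19.250727840091827
shift [ 0.278  0.002 -0.001] turn [-0.001 -0.     0.001]
```

jog_arm:
  moves: [0.05, 0, 0, 0, 0, 0, -1, 0.1, 0, 0, 0, 0, 0, -1, 0.15, 0, 0, 0, 0, 0, -1, 0.2, 0, 0, 0, 0, 0, -1, 0.24, 0, 0, 0, 0, 0, -1, 0.27, 0, 0, 0, 0, 0, -1, 0.285, 0, 0, 0, 0, 0, -1, 0.285, 0, 0, 0, 0, 0, -1]

```text
time: 12.3
position: [0.5117, -0.0532, 0.0854]
tool_rot: [-2.425, -1.997, 0.0]
ft_force: [0.2, -0.4, -2.0]
grip_width: 0.222
grip_force: 54.6
```

```bash
python3 - <<'E'
from h import *
import pickle
s=ctrl.get_state();print(s['position'],s['ft_force'],s['torque'],s['grip_width']*87)
plan([*hp(.152),.026],HR)
d=snap('scene','s4.png');snap('wrist','w4.png')
a=cv2.imread('pics/s4.png')[110:230,200:360];b=cv2.imread('pics/w4.png')
cv2.imwrite('pics/c4.png',np.hstack([cv2.resize(a,(400,300),interpolation=cv2.INTER_CUBIC),cv2.resize(b,(400,300))]))
E
```

```text
[ 0.5117034  -0.05320589  0.08536594] [ 0.18608743 -0.35368057 -2.03444006] [ 0.09642399 -0.09805213 -0.00132472] 19.349967349078042
shift [-0.004  0.     0.26 ] turn [-0.  0. -0.]
```

View pics/c4.png

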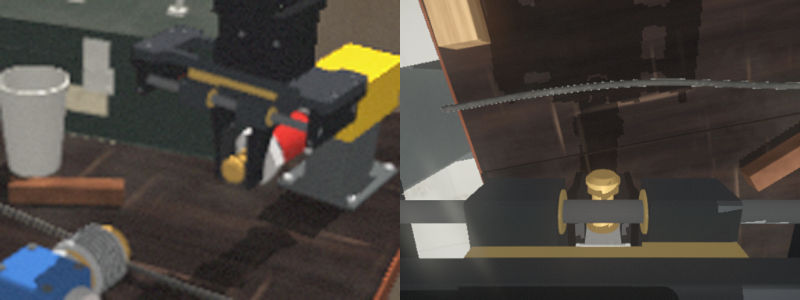

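jog_arm:
  moves: [0, 0, 0.04, 0, 0, 0, -1, 0, 0, 0.09, 0, 0, 0, -1, 0, 0, 0.14, 0, 0, 0, -1, 0, 0, 0.18, 0, 0, 0, -1, 0, 0, 0.21, 0, 0, 0, -1, 0, 0, 0.23, 0, 0, 0, -1, 0, 0, 0.245, 0, 0, 0, -1, 0, 0, 0.25, 0, 0, 0, -1]

```text
time: 13.4
position: [0.5118, -0.0533, 0.0104]
tool_rot: [2.425, 1.997, 0.0]
ft_force: [-0.8, 0.2, -2.0]
grip_width: 0.221
grip_force: 54.7
```

jog_arm:
  moves: [0, 0, 0.004, 0, 0, 0, -1, 0, 0, 0.008, 0, 0, 0, -1, 0, 0, 0.01, 0, 0, 0, -1, 0, 0, 0.011, 0, 0, 0, -1, 0, 0, 0.011, 0, 0, 0, -1, 0, 0, 0.011, 0, 0, 0, -1, 0, 0, 0.011, 0, 0, 0, -1, 0, 0, 0.011, 0, 0, 0, -1]

```text
time: 14.4
position: [0.5121, -0.053, 0.0078]
tool_rot: [2.425, 1.997, 0.001]
ft_force: [-1.8, 1.4, 6.1]
grip_width: 0.219
grip_force: 54.9
```

jog_arm:
  moves: [0, 0, -0.003, 0, 0, 0, -0.6, 0, 0, -0.003, 0, 0, 0, -0.3, 0, 0, -0.003, 0, 0, 0, 0, 0, 0, -0.003, 0, 0, 0, 0.3, 0, 0, -0.06, 0, 0, 0, 0.6, 0, 0, -0.18, 0, 0, 0, 1, 0, 0, -0.34, 0, 0, 0, 1, 0, 0, -0.5, 0, 0, 0, 1]

```text
time: 15.4
position: [0.5117, -0.053, 0.1597]
tool_rot: [2.424, 1.997, 0.001]
ft_force: [0.7, -1.0, 0.3]
grip_width: 0.928
grip_force: 0.0
```

jog_arm:
  moves: [-0.1, 0, -0.05, 0, 0, 0, 1, -0.2, 0, -0.1, 0, 0, 0, 1, -0.3, 0, -0.1, 0, 0, 0, 1, -0.4, 0, -0.1, 0, 0, 0, 1, -0.4, 0, -0.1, 0, 0, 0, 1, -0.4, 0, -0.1, 0, 0, 0, 1, -0.4, 0, -0.1, 0, 0, 0, 1, -0.4, 0, -0.1, 0, 0, 0, 1]

```text
time: 16.4
position: [0.4889, -0.17, 0.1873]
tool_rot: [2.423, 1.999, 0.0]
ft_force: [0.2, -0.5, 0.3]
grip_width: 1.004
grip_force: 0.0
```

```bash
python3 - <<'E'
from h import *
import pickle
d=snap('wrist','w5.png');pickle.dump(d,open('w5.pkl','wb'))
print(d[0]['position'])
q=proj(*d,[[*hp(.169-x,y),.022] for x,y in((0,0),(.036,-.022),(.036,.022),(.05,-.019),(.05,.019),(.122,-.019),(.122,.019),(.146,0))]);print(q.round(1).tolist())
m=q.mean(0);x0=int(m[0]-100);y0=max(0,int(m[1]-75));print(x0,y0)
cv2.imwrite('pics/w5c.png',cv2.resize(cv2.imread('pics/w5.png')[y0:y0+150,x0:x0+200],(800,600),interpolation=cv2.INTER_CUBIC))
E
```

```text
[ 0.48894167 -0.17003075  0.1872951 ]
[[259.8, 29.9], [282.7, 71.3], [236.7, 71.2], [279.3, 86.7], [240.0, 86.6], [278.0, 160.1], [241.1, 160.0], [259.5, 182.6]]
159 31
```

View pics/w5c.png

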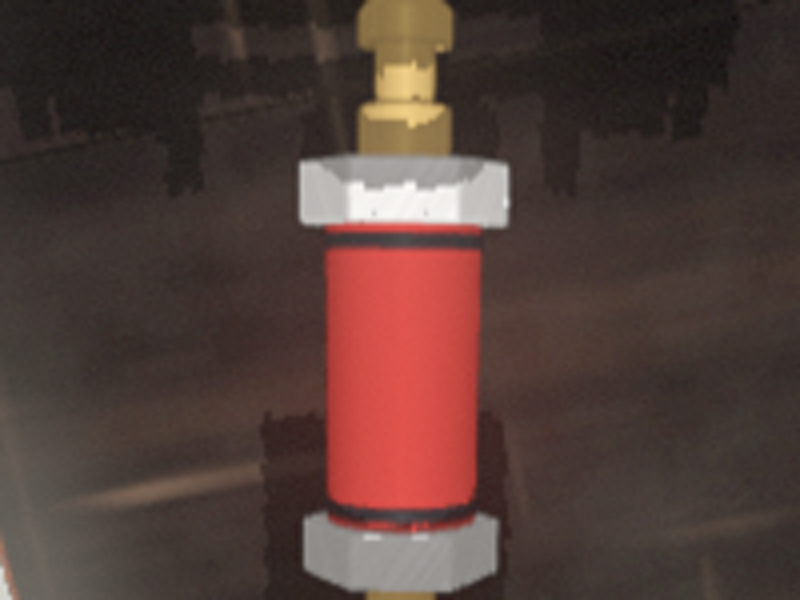

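```bash
python3 - <<'E'
from h import *
plan([*hp(.0825),.025],HR)
E
```

```text
shift [0.162 0.    0.603] turn [-0.    -0.     0.001]
```

jog_arm:
  moves: [0.1, 0, 0.05, 0, 0, 0, 1, 0.162, 0, 0.15, 0, 0, 0, 1, 0.162, 0, 0.27, 0, 0, 0, 1, 0.162, 0, 0.38, 0, 0, 0, 0.8, 0.162, 0, 0.48, 0, 0, 0, 0.6, 0.162, 0, 0.56, 0, 0, 0, 0.5, 0.162, 0, 0.595, 0, 0, 0, 0.4, 0.162, 0, 0.603, 0, 0, 0, 0.3]
  newtons: 50

```text
time: 17.45
position: [0.498, -0.1231, 0.006]
tool_rot: [-2.425, -1.997, 0.0]
ft_force: [-0.4, -0.4, 0.1]
grip_width: 0.674
grip_force: 0.0
```

jog_arm:
  moves: [0, 0, 0, 0, 0, 0, 0.1, 0, 0, 0, 0, 0, 0, -0.1, 0, 0, 0, 0, 0, 0, -0.3, 0, 0, 0, 0, 0, 0, -0.6, 0, 0, 0, 0, 0, 0, -0.6, 0, 0, 0, 0, 0, 0, -0.6, 0, 0, 0, 0, 0, 0, -0.6, 0, 0, 0, 0, 0, 0, -0.6]

```text
time: 18.45
position: [0.4983, -0.1236, 0.0069]
tool_rot: [2.425, 1.996, -0.0]
ft_force: [-1.2, -0.1, 5.8]
grip_width: 0.423
grip_force: 50.0
```

```bash
python3 - <<'E'
from h import *
s=ctrl.get_state();print(s['position'],s['ft_force'],s['grip_width']*87)
g=s['position'][:2]; print('grasp in housing frame',(g-H)@HU,(g-H)@[-HU[1],HU[0]])
E
```

```text
[ 0.49833486 -0.12357276  0.00689925] [-1.22289035 -0.10372227  5.81081493] 36.83953561638757
grasp in housing frame 0.08149955298556984 -0.0003252351117734864
```

jog_arm:
  moves: [0, 0, -0.03, 0, 0, 0, -0.6, 0, 0, -0.08, 0, 0, 0, -0.6, 0, 0, -0.14, 0, 0, 0, -0.6, 0, 0, -0.19, 0, 0, 0, -0.6, 0, 0, -0.19, 0, 0, 0, -0.6, 0, 0, -0.19, 0, 0, 0, -0.6, 0, 0, -0.19, 0, 0, 0, -0.6, 0, 0, -0.19, 0, 0, 0, -0.6]

```text
time: 19.45
position: [0.4976, -0.1232, 0.0627]
tool_rot: [-2.424, -1.996, 0.001]
ft_force: [0.3, 0.1, -1.6]
grip_width: 0.424
grip_force: 50.0
```

```bash
python3 - <<'E'
from h import *
s=ctrl.get_state();print(s['ft_force'],s['torque'])
plan([*cp(-.03-.087),.0786],CR)
E
```

```text
[ 0.31921864  0.07288106 -1.63465674] [-0.02481502 -0.07215419 -0.01768638]
shift [0.325 0.118 0.009] turn [-0.001 -0.    -0.047]
```

jog_arm:
  moves: [0.06, 0.03, 0, 0, 0, -0.02, -0.6, 0.12, 0.06, 0, 0, 0, -0.047, -0.6, 0.18, 0.09, 0, 0, 0, -0.047, -0.6, 0.24, 0.118, 0.005, 0, 0, -0.047, -0.6, 0.29, 0.118, 0.009, 0, 0, -0.047, -0.6, 0.325, 0.118, 0.009, 0, 0, -0.047, -0.6, 0.325, 0.118, 0.009, 0, 0, -0.047, -0.6, 0.325, 0.118, 0.009, 0, 0, -0.047, -0.6]

```text
time: 20.45
position: [0.5512, -0.0353, 0.0605]
tool_rot: [2.376, 2.055, -0.001]
ft_force: [-0.5, -0.8, -2.1]
grip_width: 0.422
grip_force: 50.0
```

```bash
python3 - <<'E'
from h import *
import pickle
s=ctrl.get_state();print(s['ft_force'],s['torque'],s['position'])
plan([*cp(-.087),.0786],CR)
E
```

```text
[-0.5203118  -0.77871967 -2.09652264] [-0.03971336 -0.112076    0.00360383] [ 0.55123408 -0.03525957  0.06051182]
shift [ 0.103 -0.001  0.002] turn [-0.     0.001 -0.001]
```

jog_arm:
  moves: [0.02, 0.001, 0.002, 0, 0, 0, -0.6, 0.04, 0.001, 0.002, 0, 0, 0, -0.6, 0.06, 0.001, 0.002, 0, 0, 0, -0.6, 0.08, 0.001, 0.002, 0, 0, 0, -0.6, 0.1, 0.001, 0.002, 0, 0, 0, -0.6, 0.115, 0.001, 0.002, 0, 0, 0, -0.6, 0.13, 0.001, 0.002, 0, 0, 0, -0.6, 0.13, 0.001, 0.002, 0, 0, 0, -0.6]

```text
time: 21.45
position: [0.556, -0.0003, 0.0594]
tool_rot: [2.376, 2.052, -0.01]
ft_force: [-2.5, -7.8, -0.7]
grip_width: 0.426
grip_force: 50.0
```

```bash
python3 - <<'E'
from h import *
s=ctrl.get_state();print(s['ft_force'],s['torque'],s['position'])
print('tip in mouth',(s['position'][:2]-C)@CU+.087,(s['position'][:2]-C)@[-CU[1],CU[0]]);
E
```

```text
[-2.47689205 -7.76384062 -0.67650158] [-1.61305112  0.51609966  0.08117664] [ 5.56026442e-01 -2.54061060e-04  5.93667883e-02]
tip in mouth 0.004402547620674574 -6.341774831424701e-05
```

jog_arm:
  moves: [-0.01, -0.003, -0.001, 0, 0, 0, -0.6, -0.01, -0.006, -0.003, 0, 0, 0, -0.6, 0.005, -0.006, -0.003, 0, 0, 0, -0.6, 0.015, -0.006, -0.003, 0, 0, 0, -0.6, 0.025, -0.006, -0.003, 0, 0, 0, -0.6, 0.035, -0.006, -0.003, 0, 0, 0, -0.6, 0.04, -0.006, -0.003, 0, 0, 0, -0.6, 0.04, -0.006, -0.003, 0, 0, 0, -0.6]

```text
time: 22.45
position: [0.5566, 0.012, 0.0606]
tool_rot: [2.375, 2.051, -0.009]
ft_force: [-2.1, -9.9, 0.1]
grip_width: 0.424
grip_force: 50.0
```

```bash
python3 - <<'E'
from h import *
s=ctrl.get_state();print(s['ft_force'],s['torque'],s['position'])
print('tip in mouth',(s['position'][:2]-C)@CU+.087,(s['position'][:2]-C)@[-CU[1],CU[0]]);
E
```

```text
[-2.12937037 -9.90457422  0.11188478] [-2.04865898  0.35100309  0.0551048 ] [0.55663149 0.01198407 0.06055417]
tip in mouth 0.016601078295134505 0.0010915220024506657
```

jog_arm:
  moves: [0.005, -0.003, -0.002, 0, 0, 0, -0.6, 0.015, -0.003, -0.002, 0, 0, 0, -0.6, 0.025, -0.003, -0.002, 0, 0, 0, -0.6, 0.034, -0.003, -0.002, 0, 0, 0, -0.6, 0.042, -0.003, -0.002, 0, 0, 0, -0.6, 0.05, -0.003, -0.002, 0, 0, 0, -0.6, 0.054, -0.003, -0.002, 0, 0, 0, -0.6, 0.054, -0.003, -0.002, 0, 0, 0, -0.6]

```text
time: 23.45
position: [0.559, 0.0303, 0.0613]
tool_rot: [2.375, 2.053, -0.003]
ft_force: [0.3, -6.8, -2.5]
grip_width: 0.426
grip_force: 50.0
```

```bash
cat > chk.py <<'E'
from h import *
s=ctrl.get_state();print(s['ft_force'],s['torque'],s['position'])
print('tip in mouth',(s['position'][:2]-C)@CU+.087,(s['position'][:2]-C)@[-CU[1],CU[0]]);
E
python3 chk.py
```

```text
[ 0.28206689 -6.81927927 -2.5218989 ] [-1.29017627 -0.11239246 -0.15627637] [0.5589757  0.03033207 0.0613357 ]
tip in mouth 0.03509563165946034 0.0014007933274581465
```

jog_arm:
  moves: [0.003, 0, 0, 0, 0, 0, -0.6, 0.006, 0, 0, 0, 0, 0, -0.6, 0.009, 0, 0, 0, 0, 0, -0.6, 0.012, 0, 0, 0, 0, 0, -0.6, 0.012, 0, 0, 0, 0, 0, -0.6, 0.012, 0, 0, 0, 0, 0, -0.6, 0.012, 0, 0, 0, 0, 0, -0.6, 0.012, 0, 0, 0, 0, 0, -0.6]

```text
time: 24.45
position: [0.5592, 0.0324, 0.0612]
tool_rot: [2.375, 2.051, -0.006]
ft_force: [-0.5, -7.7, -1.6]
grip_width: 0.422
grip_force: 50.0
```

```bash
python3 chk.py; python3 - <<'E'
from h import *
import pickle
t=snap('top','t6.png');s=snap('scene','s6.png');w=snap('wrist','w6.png')
d=pickle.load(open('d0.pkl','rb'))
def c(n,x,y,w,h,o=400,p=300): return cv2.resize(cv2.imread('pics/'+n)[y:y+h,x:x+w],(o,p),interpolation=cv2.INTER_CUBIC)
cv2.imwrite('pics/c6.png',np.vstack([np.hstack([c('scene0.png',185,180,100,75),c('s6.png',185,180,100,75)]),np.hstack([c('t6.png',160,170,100,75),c('w6.png',156,0,200,150)])]))
E
```

```text
[-0.48094282 -7.66304397 -1.59185527] [-1.87440713e+00 -1.16348911e-03 -1.33927937e-01] [0.55919767 0.03236159 0.06120059]
tip in mouth 0.037136015013943514 0.001471946671331486
```

View pics/c6.png

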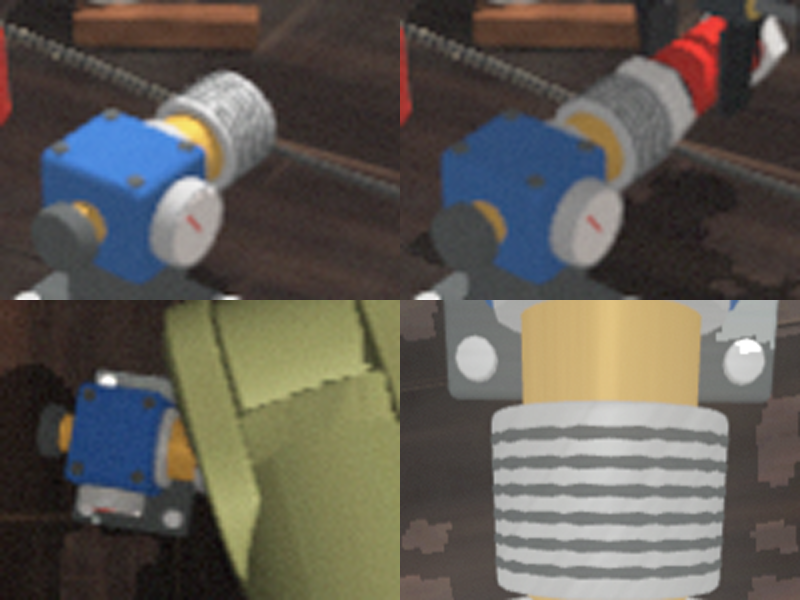

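```bash
python3 - <<'E'
from h import *
im=ctrl.get_image('wrist');s=ctrl.get_state()
for x in(.004,.014,.04,.05): print(x,proj(s,im,[[*cp(x),.1],[*cp(x,.025),.075]]).round(1).tolist())
E
```

```text
0.004 [[263.6, 154.7], [208.5, 145.2]]
0.014 [[263.7, 128.4], [207.5, 123.1]]
0.04 [[263.8, 53.9], [204.6, 61.3]]
0.05 [[263.9, 22.7], [203.4, 35.7]]
```

The sleeve's back edge is at row 51, where the model predicts 54 for forward and 23 for caught, so it has sprung forward. I'll tug gently on the plug to test the lock, then release.

jog_arm:
  moves: [-0.006, 0, 0, 0, 0, 0, -0.6, -0.012, 0, 0, 0, 0, 0, -0.6, -0.018, 0, 0, 0, 0, 0, -0.6, -0.024, 0, 0, 0, 0, 0, -0.6, -0.028, 0, 0, 0, 0, 0, -0.6, -0.028, 0, 0, 0, 0, 0, -0.6, -0.028, 0, 0, 0, 0, 0, -0.6, -0.028, 0, 0, 0, 0, 0, -0.6]

```text
time: 25.65
position: [0.5584, 0.0266, 0.0614]
tool_rot: [2.375, 2.054, -0.001]
ft_force: [1.3, -4.9, -2.6]
grip_width: 0.428
grip_force: 50.0
```

```bash
python3 chk.py
```

```text
[ 1.25325651 -4.91071654 -2.56020816] [-1.26828564 -0.29853705 -0.20369807] [0.55839276 0.02660372 0.06144286]
tip in mouth 0.03132222743889079 0.0014434437444390737
```

jog_arm:
  moves: [-0.004, 0, 0, 0, 0, 0, -0.6, -0.008, 0, 0, 0, 0, 0, -0.6, -0.012, 0, 0, 0, 0, 0, -0.6, -0.015, 0, 0, 0, 0, 0, -0.6, -0.015, 0, 0, 0, 0, 0, -0.6, -0.015, 0, 0, 0, 0, 0, -0.6, -0.015, 0, 0, 0, 0, 0, -0.6, -0.015, 0, 0, 0, 0, 0, -0.6]

```text
time: 26.65
position: [0.5583, 0.0263, 0.0618]
tool_rot: [-2.373, -2.057, -0.007]
ft_force: [4.6, 4.7, -4.8]
grip_width: 0.421
grip_force: 50.0
```

```bash
python3 chk.py
```

```text
[ 4.57068721  4.71852281 -4.84247104] [ 0.74293996 -0.92779293 -0.27021784] [0.55829601 0.02629314 0.06182116]
tip in mouth 0.03100099305509322 0.0014946839055656642
```

Under a 4.7 N pull the plug held, so it's locked. I'll ease off, open and retreat.

jog_arm:
  moves: [0.01, 0, 0, 0, 0, 0, -0.6, 0.01, 0, 0, 0, 0, 0, -0.2, 0.01, 0, 0, 0, 0, 0, 0.2, 0.01, 0, 0, 0, 0, 0, 0.6, 0.01, 0, 0, 0, 0, 0, 1, 0.01, 0, 0, 0, 0, 0, 1, 0.01, 0, -0.05, 0, 0, 0, 1, 0.01, 0, -0.15, 0, 0, 0, 1]

```text
time: 27.65
position: [0.557, 0.0262, 0.1067]
tool_rot: [-2.374, -2.055, 0.002]
ft_force: [0.9, -0.2, -0.5]
grip_width: 0.972
grip_force: 0.0
```

jog_arm:
  moves: [0, 0, -0.15, 0, 0, 0, 1, 0, 0, -0.3, 0, 0, 0, 1, -0.1, 0, -0.45, 0, 0, 0, 1, -0.2, 0, -0.5, 0, 0, 0, 1, -0.3, 0, -0.5, 0, 0, 0, 1, -0.4, 0, -0.5, 0, 0, 0, 1, -0.4, 0, -0.5, 0, 0, 0, 1, -0.4, 0, -0.5, 0, 0, 0, 1]

```text
time: 28.65
position: [0.5408, -0.0914, 0.2571]
tool_rot: [2.374, 2.057, 0.001]
ft_force: [-0.6, 0.6, 0.3]
grip_width: 0.999
grip_force: 0.0
```

```bash
python3 - <<'E'
from h import *
d=snap('top','t7.png');w=snap('wrist','w7.png')
# red barrel in the top view (brightness-robust), and sleeve back edge along the axis in the wrist view
hsv=cv2.cvtColor(d[1]['pixels'],cv2.COLOR_RGB2HSV)
m=((hsv[...,0]<8)|(hsv[...,0]>172))&(hsv[...,1]>140)&(hsv[...,2]>70)
q=proj(*d,[[*cp(-.033-.014),.075]])[0];print('pred barrel',q)
n,l,st,ce=cv2.connectedComponentsWithStats(m.astype(np.uint8))
print([(st[i].tolist(),ce[i].round(1).tolist()) for i in range(1,n) if st[i,4]>60])
px=w[1]['pixels']
xs=np.arange(-.02,.07,.002);uv=proj(*w,[[*cp(x),.1] for x in xs])
for x,(u,v) in zip(xs,uv):
    if 0<=v<384: print(round(x,3),px[int(v),int(u)-2:int(u)+3].mean(0).astype(int).tolist(),end=' ')
E
```

```text
pred barrel [246.50476716 212.01707821]
[([361, 30, 25, 31, 275], [374.4, 43.9]), ([99, 82, 11, 25, 88], [105.1, 93.0]), ([226, 119, 28, 30, 544], [240.4, 135.0]), ([90, 149, 16, 91, 602], [96.9, 197.0]), ([235, 204, 30, 20, 442], [250.2, 213.3])]
-0.02 [157, 156, 153] -0.018 [158, 157, 155]
```

```bash
python3 -c "
from bench import ctrl
print(ctrl.close_job())"
```

```text
the job is handed in; nothing more can be done
None
```

The job is handed in at about 29 s: I pulled the sleeve back until it caught, laid the filter down and took it again by its barrel, then pushed it into the coupler, where the sleeve sprang forward and it held against a 4.7 N pull before I let go.

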